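# Free the sagging gate bolt and hold the vice guard ajar

## Robot

A 7-joint arm with a two-finger parallel gripper is mounted at the origin on the work surface. World frame = base frame: x ahead of the robot, y to its left, z up, the work surface at z = 0. Lengths are in m, angles in degrees, forces in N, time in s.
With the tool pointing down it reaches from about 0.425 to 0.925 m from the base axis. Payload 6.8 kg.
Tool frame: the origin (TCP) lies midway between the tips of the shut fingers; the grasp point (between the pads) lies 19 mm behind it; y points along the fingers, z is the direction in which the jaws open and shut, and the axes are right-handed (so a half turn about y gives the same grasp; the last joint's range is limited). The gripper opens to 88 mm and grips with 3 to 60 N. Pads are 20 mm wide; open, the fingers measure 115 mm over their backs; the gripper's body (75 mm by 178 mm) begins 61 mm behind the grasp point.
Start: joints at [59.983, 27.33, 1.283, 89.118, -0.659, 63.558, -4.761], TCP at [0.273, -0.617, 0.223] pointing down, gripper open.
Joint ranges: [-169.35, 169.35], [-19.33, 120.38], [-80.79, 83.38], [13.8, 139.57], [-78.32, 258.32], [9.67, 109.79], [-169.56, 169.56]. Speed limits (degrees/s): [136.94, 136.94, 180, 180, 180, 180, 180].

## Interface

Orientations are given as [roll, pitch, yaw] about the fixed x, y, z axes, in that order (R = Rz(yaw) Ry(pitch) Rx(roll)).
In Python, from cell import r gives the robot as it stands.
- The arm moves only by the shell command python3 -m handwheel 'ROWS' [OPENING] [FORCE]. ROWS is text: rows parted by semicolons, each of 6 numbers parted by spaces: the shift along the tool's x, y, z in m, then the turn, a rotation vector about the tool's x, y, z in degrees. A call has 1 to 12 rows; each row shifts and turns the commanded pose from where the row before left it, along the tool's axes as they then stand; what a row does not reach is not made up. A row lasts 1/12 s, in which the tool goes at most 41.7 mm and 7.16 degrees, less where a joint would pass 70% of its speed; a pose out of reach is approached as far as the arm can. A call is refused whole if a number of a shift passes 0.0417 or a number of a turn 7.16, either way. A call with a gripper value outside its range is refused whole. OPENING is the closure, from 0 (fully open) to 1 (shut), set as the call begins (- or left out, the last holds). The fingers move at their own pace and stop on an object; FORCE is the grip in N (left out, the last holds). Time passes only in rows, so rows that do not move let the fingers close. It gives the time, the measured TCP pose, the force and the opening at its end, in the units of the state.
- r.get_obs(): the state, without advancing time (a new reading comes with each control period).
- r.snapshot(name): name is "side" or "top"; returns (picture, depth): 384x512x3 uint8, red, green, blue; 384x512 float32, m along the optical axis (not along the pixel's ray), 0 where there is no reading.
- r.camera_model(name): a dict with "fx", "fy", "cx", "cy" (pixels), "pose" (4x4, takes a point from camera to world coordinates). Camera axes: x right, y up, looking along -z (the intrinsics and any distortion apply to the point x, -y, -z); pixel columns grow to the right and rows downward; lengths in m; the calibration is good to about 2 mm. A picture is of the moment at which its call begins. camera_model takes no time and is no camera call.
- r.finish_job(): hands the job in, once; it reports no verdict.
Trained networks look in the newest picture that a camera, given by its name, has taken for a name from the list of things; names that differ only in an ending like _2 or _b are one class to them, and where a whole thing is asked for, a point or a joint stands for the part that bears it (a point fixed in the world has none). Each returns a list of dicts, best first, with "score" (0 to 1); they miss things now and then, are a little off and sometimes report something else, mostly with a low value. They report only what shows in the picture. A call takes as long as a camera call.
- r.boxes_of(thing, camera): "point" ([column, row] in pixels, amid what is visible of it).
- r.regions_of(thing, camera): "mask" (384x512 bool, what is visible of it) and "point" ([column, row] in pixels, amid what is visible of it).
The state is a dict: "time": time; "joint_pos": joint angles; "qvel": joint speeds; "joint_torque": joint torques, N m; "tool_pos": TCP position; "tcp_rot": TCP orientation; "wrist_force": force on the tool from outside, world axes, zero at the start; "ft_torque": the same for the moment, N m; "width": finger opening in m.
Only numpy, scipy, OpenCV 4.12 (cv2) and the standard library are available. Lean on these libraries where they do the work, as an engineer would, in place of code of your own. Each camera call takes 0.05 s, during which the arm holds its last target. There are 200 camera calls.

## Task

The sagging brass bolt on the gate of the low guard round the red vice is caught behind the bent-up lip of its keeper. Lift it by its red grip so that its nose clears the lip, draw it out of the keeper without forcing it against the metal, then swing the sprung gate open towards the robot until its free edge stands about 10 cm ajar, leaving the things on the bench alone. Finish while still holding the gate there with the gripper, by the bolt's grip or the gate itself: it swings shut if let go.

Things in the scene. Friction and masses are not known exactly. Their poses are not given: they have to be found in the camera images.
- bolt_grip (a point): On the axis of the bolt's upright red grip (16 mm across, 48 mm tall), 22 mm below its top. Below it a 10 mm stem goes down to the 12 mm brass rod, 61 mm under this point, sliding through two steel staples on the gate (tops 28 mm below this point at rest, nearest 40 mm away on the keeper side). Axes: y along the gate from keeper to hinge (the way the bolt is drawn), z up, x away from the robot.
- nose_tip (a point): Centre of the underside of the bolt's turned-down brass nose (10 x 10 mm, hanging 14 mm below the rod) at the bolt's keeper end, 155 mm from the grip's axis along -y. Same axes.
- lip_top (a point): Middle of the top edge of the keeper's bent-up bright steel lip (the rest is dark; 5 mm thick, 24 mm wide), which stands close to the nose on its +y side. The nose's underside starts 6 to 11 mm lower than this edge (differs each time). Two keeper cheeks, 24 mm apart, stop the gate from opening until the bolt is drawn 30 mm. Axes as bolt_grip, gate shut.
- gate_hinge (a point): On the vertical hinge axis of the gate, at the height of the gate's top rail (108 mm above the bench). Origin of the gate's swing; the closed gate runs 330 mm from here towards -y.
- gate_edge (a point): Top of the gate's free edge, 328 mm from the hinge axis, nearest the keeper.
- bolt_draw (a joint): How far the bolt is drawn out of the keeper along +y, m; 0 to 0.003 at the start, 0.06 at its stop. Slight friction (1.5 N); stays where it is left. The nose meets the lip at about 0.004 and is past it at 0.022; fully free of the keeper above 0.03.
- bolt_lift (a joint): How far the bolt is lifted in its worn staples, m; 0 hanging down (at rest), 0.022 against the staples' tops. It weighs about 1.3 to 2.1 N and drops when let go.
- gate (a joint): Gate angle, rad; 0 shut, growing as the free edge swings towards the robot (clockwise seen from above), stop at 1.2. About 0.31 is 10 cm at the free edge. A spring shuts it with 0.35 Nm at 0 rising to 0.5 Nm at 0.31 rad.
- glue: White glue bottle with an orange cap, 48 mm across, 105 mm tall, origin at its foot. It, the offcut and the tin stand, in any order, before the gate's hinge end, inside the guard, and outside beside the keeper; leave alone.
- offcut: Wood offcut 70 x 45 x 35 mm, origin at the centre of its underside; leave alone.
- screw_tin: Blue tin with a light lid, 60 mm across, 50 mm tall, origin at its foot; leave alone.

How it is judged (in metres and radians):
On the way, in this order (a step that is already met when the one before it is completed fails the run):
1. the bolt's nose is lifted above the keeper's lip while still in the keeper (z of nose_tip in the frame of lip_top above 0 m and value of joint bolt_draw below 0.022 m), for 0.05 s.
2. the bolt is drawn clear of the keeper with the gate still about shut (value of joint bolt_draw above 0.03 m and value of joint gate below 0.15 rad), for 0.05 s.
At the end, for the whole second after the job is handed in: The gate stands still with its free edge 65 to 150 mm ajar (joint 0.2 to 0.46 rad), the bolt still drawn over 30 mm, and the gripper's fingers hold the gate or its bolt (over 0.8 N) against the closing spring (value of joint gate between 0.2 and 0.46 rad and velocity of joint gate between -0.08 and 0.08 rad/s and value of joint bolt_draw above 0.03 m and contact force between the fingers and gate above 0.8 N); the arm keeps its last pose, push and grip.
It fails at once if the bolt is forced against the keeper (over 45 N) (contact force between bolt_lift and keeper above 45 N).
It fails at once if a thing on the bench is moved over 30 mm (distance of any of glue, offcut, screw_tin from where it was at the start of the episode above 0.03 m).
It also fails if it takes over 40 s, if anything falls off the work surface, if the arm or the gripper's body presses on something with over 40 N, if the wrist force passes 120 N, or if a joint passes its speed limit or range.

## Working session

There is one attempt and no reset: what is moved stays moved. The work goes in short steps, Python scripts to look and compute and a shell command to move; the robot and the scene stay as the last step left them, time stands still between calls to the robot, and variables do not carry over. Pictures are saved under pics/ and viewed, about 8 in all and at most 12, crops included, and the job is handed in when it is done.

```bash
mkdir -p pics; cat > h.py <<'E'
from cell import r
import numpy as np, cv2
def world(cam,u,v,d):
    m=r.camera_model(cam); 
    p=np.array([(u-m["cx"])/m["fx"]*d,-(v-m["cy"])/m["fy"]*d,-d,1]); return (m["pose"]@p)[:3]
def find(t,cam,depth):
    for o in r.regions_of(t,cam)[:2]:
        k=o["mask"]&(depth>0)
        if k.sum()<3: continue
        v,u=np.nonzero(k); P=np.array([world(cam,a,b,depth[b,a]) for a,b in zip(u,v)])
        print(t,cam,round(o["score"],2),np.round(o["point"],0),k.sum(),"med",np.round(np.median(P,0),3),"lo",np.round(np.percentile(P,3,0),3),"hi",np.round(np.percentile(P,97,0),3))
E
python3 - <<'E'
from h import *
print(r.get_obs())
for c in("side","top"):
    im,d=r.snapshot(c); m=r.camera_model(c); print(c,{k:np.round(v,3) for k,v in m.items()})
    cv2.imwrite(f"pics/{c}0.png",cv2.resize(im[:,:,::-1],None,fx=1.5,fy=1.5))
    np.save(f"{c}_d.npy",d)
    for t in["bolt_grip","nose_tip","lip_top","gate_hinge","gate_edge","glue","offcut","screw_tin"]:
        find(t,c,d)
        for o in r.boxes_of(t,c)[:1]: print("  box",t,round(o["score"],2),np.round(o["point"],1))
E
```

```text
{'time': 0.0, 'joint_pos': array([59.9830494 , 27.37418819,  1.28129238, 89.17365447, -0.66042491,
       63.55742749, -4.76031281]), 'qvel': array([-0.04474555,  0.05816345, -0.01107172, -0.08746376,  0.0222429 ,
        0.01173975, -0.08089197]), 'joint_torque': array([-7.60225357e-04, -5.82870269e+01,  1.53411403e+00, -2.72609836e+01,
       -5.43586782e-02,  1.69693970e-02,  1.65949691e-04]), 'tool_pos': array([ 0.27240134, -0.61698209,  0.22173528]), 'tcp_rot': array([-9.00977132e+01, -6.40428543e-03, -1.56176320e+02]), 'wrist_force': array([-0.52375003,  0.44908572, -0.3291697 ]), 'ft_torque': array([-0.02132367, -0.03272739,  0.04530606]), 'width': 0.08766347750481103}
side {'fx': np.float64(439.539), 'fy': np.float64(439.539), 'cx': np.float64(255.104), 'cy': np.float64(188.904), 'pose': array([[-0.679,  0.454, -0.577, -0.01 ],
       [-0.734, -0.418,  0.535,  0.583],
       [ 0.002,  0.787,  0.617,  0.809],
       [ 0.   ,  0.   ,  0.   ,  1.   ]])}
bolt_grip side 0.67 [284. 167.] 349 med [ 0.599 -0.083  0.14 ] lo [ 0.576 -0.217  0.123] hi [ 0.609 -0.067  0.216]
  box bolt_grip 0.63 [284.7 165.5]
nose_tip side 0.76 [285. 169.] 398 med [ 0.599 -0.091  0.14 ] lo [ 0.575 -0.227  0.098] hi [ 0.623 -0.065  0.216]
  box nose_tip 0.85 [282.4 168.2]
lip_top side 0.81 [329. 166.] 445 med [ 0.562 -0.226  0.13 ] lo [ 0.553 -0.254  0.099] hi [ 0.596 -0.207  0.158]Traceback (most recent call last):
  File "<stdin>", line 8, in <module>
  File "h.py", line 10, in find
    v,u=np.nonzero(k); P=np.array([world(cam,a,b,depth[b,a]) for a,b in zip(u,v)])
                                   ~~~~~^^^^^^^^^^^^^^^^^^^^
  File "h.py", line 4, in world
    m=r.camera_model(cam);
ValueError: time passes only in moves, steps and waits
```

```bash
cat > h.py <<'E'
from cell import r
import numpy as np, cv2
M={c:r.camera_model(c) for c in("side","top")}
def world(cam,u,v,d):
    m=M[cam]; d=np.asarray(d,float)
    p=np.stack([(u-m["cx"])/m["fx"]*d,-(v-m["cy"])/m["fy"]*d,-d,np.ones_like(d)],-1); return (p@m["pose"].T)[...,:3]
def cloud(cam,depth):
    v,u=np.indices(depth.shape); return world(cam,u,v,depth)
def find(t,cam,depth):
    W=cloud(cam,depth)
    for o in r.regions_of(t,cam)[:1]:
        P=W[o["mask"]&(depth>0)]
        if len(P)<3: continue
        print(t,cam,round(o["score"],2),np.round(o["point"],0),len(P),"med",np.round(np.median(P,0),3),"lo",np.round(np.percentile(P,3,0),3),"hi",np.round(np.percentile(P,97,0),3))
E
python3 - <<'E'
from h import *
for c in("side","top"):
    im,d=r.snapshot(c); m=M[c]
    if c=="top": print(c,{k:np.round(v,3) for k,v in m.items()})
    cv2.imwrite(f"pics/{c}0.png",cv2.resize(im[:,:,::-1],None,fx=1.5,fy=1.5))
    np.save(f"{c}_d.npy",d); np.save(f"{c}_i.npy",im)
    for t in["bolt_grip","nose_tip","lip_top","gate_edge","glue","offcut","screw_tin"]:
        find(t,c,d)
print(r.get_obs()["time"])
E
```

```text
bolt_grip side 0.54 [285. 165.] 286 med [ 0.599 -0.081  0.14 ] lo [ 0.576 -0.215  0.131] hi [ 0.608 -0.066  0.217]
nose_tip side 0.88 [282. 169.] 377 med [ 0.6   -0.084  0.14 ] lo [ 0.576 -0.237  0.002] hi [ 0.739 -0.065  0.217]
lip_top side 0.84 [329. 167.] 407 med [ 0.563 -0.225  0.131] lo [ 0.553 -0.251  0.102] hi [ 0.594 -0.206  0.157]
gate_edge side 0.65 [265. 206.] 4488 med [ 0.609 -0.043  0.077] lo [ 0.576 -0.189  0.016] hi [0.639 0.134 0.17 ]
glue side 0.55 [271. 179.] 168 med [ 0.662 -0.098  0.085] lo [ 0.621 -0.114  0.065] hi [ 0.679 -0.063  0.11 ]
offcut side 0.67 [224. 259.] 598 med [0.56  0.139 0.036] lo [0.533 0.108 0.008] hi [0.602 0.164 0.039]
screw_tin side 0.92 [347. 184.] 446 med [ 0.549 -0.308  0.041] lo [ 0.53  -0.397  0.003] hi [ 0.588 -0.291  0.054]
top {'fx': np.float64(442.029), 'fy': np.float64(442.029), 'cx': np.float64(256.235), 'cy': np.float64(192.789), 'pose': array([[-0.05 ,  0.974, -0.222,  0.399],
       [-0.999, -0.05 ,  0.007,  0.007],
       [-0.004,  0.222,  0.975,  1.149],
       [ 0.   ,  0.   ,  0.   ,  1.   ]])}
bolt_grip top 0.79 [322. 205.] 350 med [ 0.594 -0.147  0.139] lo [ 0.574 -0.238  0.124] hi [ 0.611 -0.071  0.216]
nose_tip top 0.75 [277. 206.] 2483 med [ 0.61  -0.051  0.109] lo [ 0.578 -0.208  0.024] hi [0.644 0.128 0.17 ]
lip_top top 0.72 [354. 214.] 296 med [ 0.568 -0.227  0.128] lo [ 0.557 -0.251  0.103] hi [ 0.598 -0.209  0.157]
gate_edge top 0.75 [278. 201.] 2627 med [ 0.61  -0.049  0.108] lo [ 0.578 -0.212  0.013] hi [0.645 0.129 0.17 ]
glue top 0.75 [297. 186.] 334 med [ 0.66  -0.107  0.075] lo [ 0.644 -0.129  0.015] hi [ 0.684 -0.086  0.109]
offcut top 0.76 [206. 225.] 522 med [0.571 0.128 0.035] lo [0.54  0.1   0.012] hi [0.604 0.157 0.04 ]
screw_tin top 0.9 [383. 224.] 508 med [ 0.557 -0.317  0.05 ] lo [ 0.532 -0.346  0.009] hi [ 0.583 -0.294  0.054]
1.1
```

View pics/side0.png

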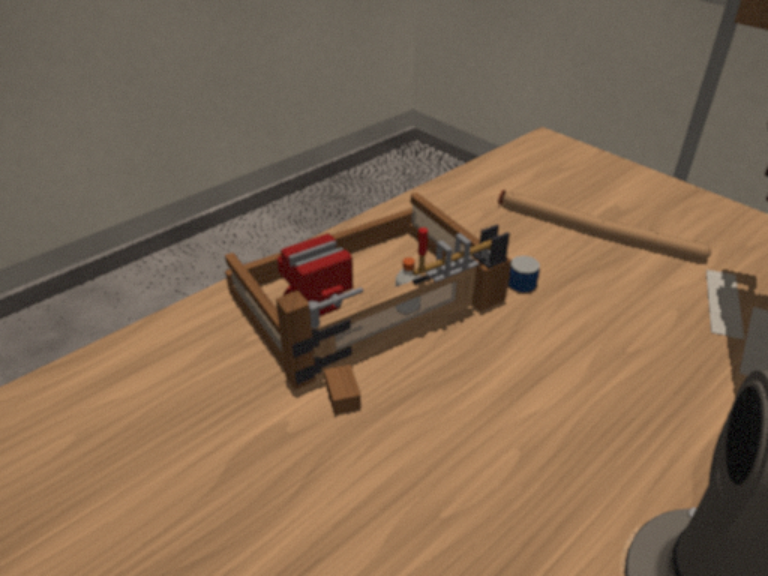

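View pics/top0.png

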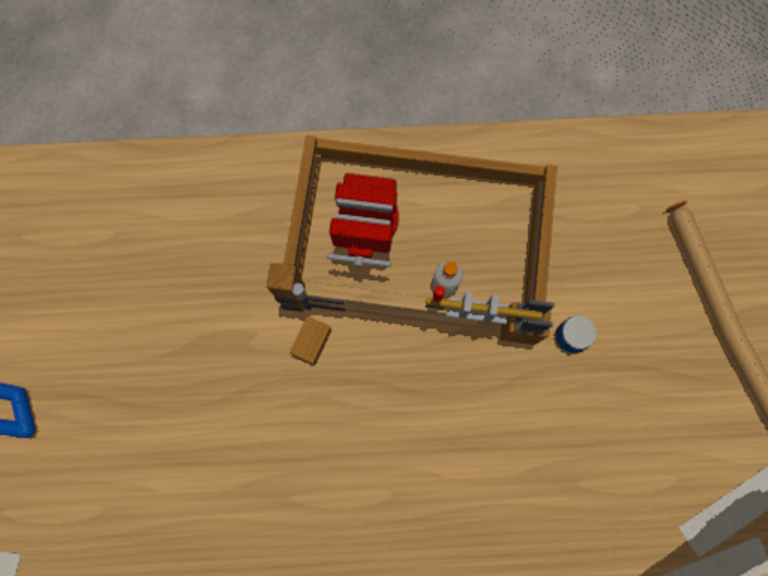

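```bash
python3 - <<'E'
from h import *
def pr(n,P): print(n,len(P),"med",np.round(np.median(P,0),4),"lo",np.round(P.min(0),3),"hi",np.round(P.max(0),3))
Ls=[]
for c,box in(("side",(145,190,268,300)),("top",(185,206,284,302))):
    d=np.load(f"{c}_d.npy"); im=np.load(f"{c}_i.npy").astype(int); W=cloud(c,d)
    k=np.zeros(d.shape,bool); k[box[0]:box[1],box[2]:box[3]]=1
    R,G,B=im[...,0],im[...,1],im[...,2]
    red=k&(R>90)&(G<60)&(B<60)&(d>0); pr(c+" red",W[red])
    Q=W[red]; 
    for z0 in (.15,.16,.17,.18,.19,.2,.21): 
        s=Q[(Q[:,2]>z0)&(Q[:,2]<z0+.01)]
        if len(s): print(z0,len(s),np.round(s.mean(0),4))
    v,u=np.nonzero(red); print("px",u.mean(),v.mean(),u.min(),u.max(),v.min(),v.max())
    # brass pixels
    br=(R>110)&(G>70)&(B<40)&(W[...,2]>.12)&(W[...,2]<.17)&(W[...,1]<-.05)&(W[...,1]>-.3); P=W[br]; pr(c+" brass",P)
    if len(P)>5:
        l=np.polyfit(P[:,1],P[:,0],1); print("x=a*y+b",l,"yaw of +y axis",np.degrees(np.arctan(-l[0])))
    # top rail of the gate
    g=(W[...,2]>.095)&(W[...,2]<.115)&(W[...,1]<.1)&(W[...,1]>-.2)&(W[...,0]>.54)&(W[...,0]<.67); P=W[g]; pr(c+" rail",P)
    if len(P)>5:
        m=np.ones(len(P),bool)
        for _ in range(8):
            l=np.polyfit(P[m,1],P[m,0],1); m=abs(P[:,0]-np.polyval(l,P[:,1]))<.012
        print("rail",l,m.sum(),np.degrees(np.arctan(-l[0])))
E
```

```text
side red 28 med [ 0.6052 -0.0757  0.2155] lo [ 0.597 -0.284  0.026] hi [ 0.812 -0.068  0.219]
0.17 1 [ 0.5996 -0.0775  0.1701]
0.21 20 [ 0.603  -0.0738  0.2165]
px 279.64285714285717 158.85714285714286 269 284 152 177
  return _methods._mean(a, axis=axis, dtype=dtype,
  ret = um.true_divide(
Traceback (most recent call last):
ValueError: zero-size array to reduction operation minimum which has no identity
```

```bash
python3 - <<'E'
import numpy as np, cv2
a=np.load("side_i.npy")[140:200,262:350,::-1]; b=np.load("top_i.npy")[180:240,280:400,::-1]
a=cv2.resize(a,(528,360),interpolation=cv2.INTER_CUBIC); b=cv2.resize(b,(480,240),interpolation=cv2.INTER_CUBIC)
o=np.zeros((600,528,3),np.uint8); o[:360]=a; o[360:,:480]=b; cv2.imwrite("pics/crop.png",o)
E
```

```text
(no output)
```

View pics/crop.png

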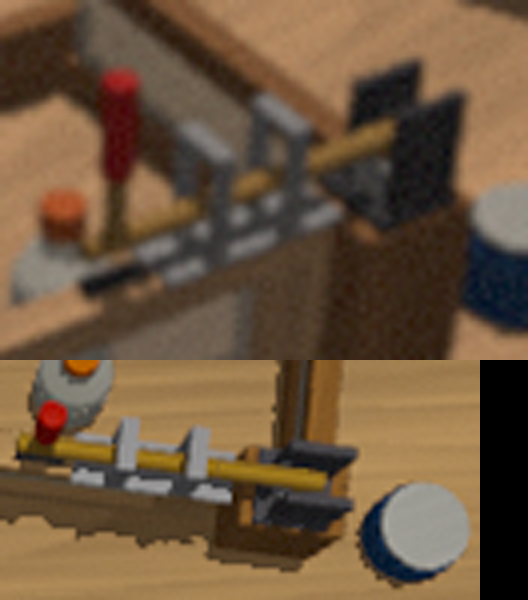

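```bash
python3 - <<'E'
from h import *
m=M["top"]; s=M["side"]
def ray(c,u,v):
    o=M[c]["pose"][:3,3]; p=world(c,u,v,1.0); return o,(p-o)
def tri(pa,pb):
    (o1,d1),(o2,d2)=ray("side",*pa),ray("top",*pb)
    t=np.linalg.lstsq(np.stack([d1,-d2],1),o2-o1,rcond=None)[0]; a=o1+t[0]*d1;b=o2+t[1]*d2
    return np.round((a+b)/2,4),round(np.linalg.norm(a-b)*1e3,1)
print("grip top",tri((282,153),(293,192.3)),"grip base",tri((282,169.8),(291.2,200)))
for c,B in(("side",(140,200,262,350)),("top",(180,240,280,400))):
    d=np.load(f"{c}_d.npy"); im=np.load(f"{c}_i.npy"); W=cloud(c,d)
    hsv=cv2.cvtColor(im,cv2.COLOR_RGB2HSV).astype(int); k=np.zeros(d.shape,bool); k[B[0]:B[1],B[2]:B[3]]=1
    H,S,V=hsv[...,0],hsv[...,1],hsv[...,2]
    red=k&((H<5)|(H>173))&(S>190)&(V>70)&(W[...,2]>.15)&(W[...,2]<.23); Q=W[red]
    print(c,"red",len(Q),np.round(np.median(Q,0),4),Q.min(0).round(3),Q.max(0).round(3))
    for z0 in np.arange(.16,.23,.01):
        q=Q[(Q[:,2]>z0)&(Q[:,2]<=z0+.01)]
        if len(q): print("  ",round(z0,2),len(q),q.mean(0).round(4))
    br=k&(H>14)&(H<28)&(S>170)&(W[...,2]>.125)&(W[...,2]<.16)&(W[...,1]<-.05)&(W[...,1]>-.26)&(abs(W[...,0]-.59)<.05); P=W[br]
    print("brass",len(P),np.median(P,0).round(4),P.min(0).round(3),P.max(0).round(3))
    mm=np.ones(len(P),bool)
    for _ in range(6):
        l=np.polyfit(P[mm,1],P[mm,0],1); mm=abs(P[:,0]-np.polyval(l,P[:,1]))<.008
    print("x at y=-.075",np.polyval(l,-.075),"slope",l[0],"deg",np.degrees(np.arctan(l[0])),mm.sum())
E
```

```text
grip top (array([ 0.6089, -0.0799,  0.2125]), np.float64(1.6)) grip base (array([ 0.6028, -0.0781,  0.1656]), np.float64(1.0))
side red 56 [ 0.6013 -0.0717  0.2031] [ 0.595 -0.077  0.172] [ 0.611 -0.068  0.218]
   0.17 7 [ 0.6006 -0.0706  0.1756]
   0.18 10 [ 0.6012 -0.0719  0.1857]
   0.19 8 [ 0.6008 -0.0724  0.1946]
   0.2 14 [ 0.6005 -0.0723  0.205 ]
   0.21 17 [ 0.603 -0.072  0.215]
brass 2 [ 0.6046 -0.0751  0.1437] [ 0.605 -0.077  0.138] [ 0.605 -0.074  0.149]
x at y=-.075 0.6046491078504519 slope 0.015787089806322107 deg 0.9044584816291275 2
top red 54 [ 0.603  -0.0773  0.2136] [ 0.599 -0.086  0.17 ] [ 0.614 -0.072  0.219]
   0.16 1 [ 0.6016 -0.0753  0.17  ]
   0.17 2 [ 0.5998 -0.078   0.1779]
   0.18 4 [ 0.6005 -0.0775  0.1855]
   0.19 7 [ 0.6018 -0.0764  0.1962]
   0.2 5 [ 0.6013 -0.0772  0.2051]
   0.21 35 [ 0.6063 -0.0784  0.2151]
brass 286 [ 0.5906 -0.1583  0.1381] [ 0.573 -0.241  0.127] [ 0.614 -0.064  0.152]
x at y=-.075 0.6063313622777732 slope 0.18015561626728097 deg 10.21260982534073 286
```

```bash
python3 -m handwheel '-0.0365 -0.0021 -0.0041 0 -3.11 0;-0.0365 -0.0021 -0.0041 0 -3.11 0;-0.0365 -0.0021 -0.0041 0 -3.11 0;-0.0365 -0.0021 -0.0041 0 -3.11 0;-0.0365 -0.0021 -0.0041 0 -3.11 0;-0.0365 -0.0021 -0.0041 0 -3.11 0;-0.0365 -0.0021 -0.0041 0 -3.11 0;-0.0365 -0.0021 -0.0041 0 -3.11 0;-0.0365 -0.0021 -0.0041 0 -3.11 0' 0
python3 -m handwheel '-0.0365 -0.0021 -0.0041 0 -3.11 0;-0.0365 -0.0021 -0.0041 0 -3.11 0;-0.0365 -0.0021 -0.0041 0 -3.11 0;-0.0365 -0.0021 -0.0041 0 -3.11 0;-0.0365 -0.0021 -0.0041 0 -3.11 0;-0.0365 -0.0021 -0.0041 0 -3.11 0;-0.0365 -0.0021 -0.0041 0 -3.11 0;-0.0365 -0.0021 -0.0041 0 -3.11 0;0 0 0 0 0 0;0 0 0 0 0 0;0 0 0 0 0 0'
```

```text
time: 1.85
tool_pos: [0.5145, -0.3943, 0.2418]
tcp_rot: [-90.0, 0.0, -128.0]
wrist_force: [1.4, -0.3, 0.3]
width: 0.0879
time: 2.77
tool_pos: [0.6172, -0.124, 0.2583]
tcp_rot: [-90.0, -0.0, -103.3]
wrist_force: [-0.7, -0.7, -0.2]
width: 0.0883
```

```bash
python3 -m handwheel '-0.0216 0 -0.0107 0 -1.55 0;-0.0216 0 -0.0107 0 -1.55 0;0 0 0 0 0 0;0 0 0 0 0 0'
python3 - <<'E'
from h import *
a,d=r.snapshot("side"); b,_=r.snapshot("top")
a=cv2.resize(a[90:210,200:360,::-1],(640,480)[:2]); cv2.imwrite("pics/hov_s.png",a)
b=cv2.resize(b[120:260,200:400,::-1],(600,420)); cv2.imwrite("pics/hov_t.png",b)
def px(c,P):
    m=M[c];q=np.linalg.inv(m["pose"])@np.append(P,1); return m["cx"]+m["fx"]*q[0]/-q[2], m["cy"]+m["fy"]*q[1]/q[2]
o=r.get_obs(); print(o["tool_pos"],o["time"],px("side",o["tool_pos"]),px("side",[.606,-.077,.216]),px("side",[.606,-.077,.168]))
E
```

```text
time: 3.1
tool_pos: [0.6053, -0.0744, 0.2586]
tcp_rot: [-90.0, 0.0, -100.0]
wrist_force: [-0.4, -0.2, 1.3]
width: 0.0875
[ 0.60558613 -0.07685888  0.25844994] 3.2 (np.float64(282.52842764712824), np.float64(137.84654823702428)) (np.float64(281.7486905058826), np.float64(152.67139659215155)) (np.float64(281.00034649424214), np.float64(168.68181507656408))
```

View pics/hov_s.png

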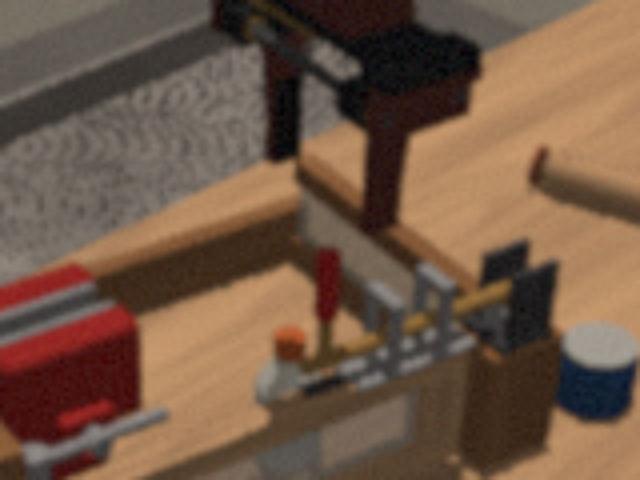

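```bash
python3 -m handwheel '0 0.02 0 0 0 0;0 0.02 0 0 0 0;0 0.02 0 0 0 0;0 0.02 0 0 0 0;0 0 0 0 0 0;0 0 0 0 0 0' && python3 -m handwheel '0 0 0 0 0 0;0 0 0 0 0 0;0 0 0 0 0 0;0 0 0 0 0 0;0 0 0 0 0 0;0 0 0 0 0 0;0 0 0 0 0 0;0 0 0 0 0 0;0 0 0 0 0 0' 1 20
```

```text
time: 3.7
tool_pos: [0.6052, -0.0774, 0.1777]
tcp_rot: [-90.1, -0.0, -100.3]
wrist_force: [0.1, 0.8, 0.5]
width: 0.0879
time: 4.45
tool_pos: [0.6058, -0.0764, 0.1783]
tcp_rot: [-90.0, -0.0, -100.2]
wrist_force: [0.3, 1.0, 0.4]
width: 0.031
```

```bash
python3 -m handwheel '0 0 0 0 0 0;0 0 0 0 0 0;0 0 0 0 0 0;0 0 0 0 0 0;0 0 0 0 0 0;0 0 0 0 0 0;0 0 0 0 0 0'
```

```text
time: 5.03
tool_pos: [0.6058, -0.0764, 0.1783]
tcp_rot: [-90.0, 0.0, -100.2]
wrist_force: [0.9, 0.3, -0.5]
width: 0.0155
```

```bash
python3 -m handwheel '0 -0.004 0 0 0 0;0 -0.004 0 0 0 0;0 -0.004 0 0 0 0;0 -0.004 0 0 0 0;0 0 0 0 0 0;0 0 0 0 0 0;0 0 0 0 0 0' 1 30
python3 - <<'E'
from h import *
for i in range(3): 
    a,d=r.snapshot("side"); o=r.get_obs(); print(o["wrist_force"],o["tool_pos"],o["width"])
a=cv2.resize(a[110:200,240:360,::-1],(640,480),interpolation=cv2.INTER_CUBIC); cv2.imwrite("pics/lift.png",a)
E
```

```text
time: 5.62
tool_pos: [0.6058, -0.0765, 0.1944]
tcp_rot: [-90.0, -0.0, -100.2]
wrist_force: [1.1, -0.2, -2.7]
width: 0.0155
[ 1.50490603  0.96916837 -0.45964044] [ 0.60579278 -0.07644747  0.19431535] 0.01539985519601122
[ 1.05005434  0.21903943 -1.36656292] [ 0.60578977 -0.07646449  0.19426134] 0.015587208536023906
[ 0.20997857 -0.93339471 -1.89703469] [ 0.60578027 -0.07644969  0.19421011] 0.015095940692358714
```

View pics/lift.png

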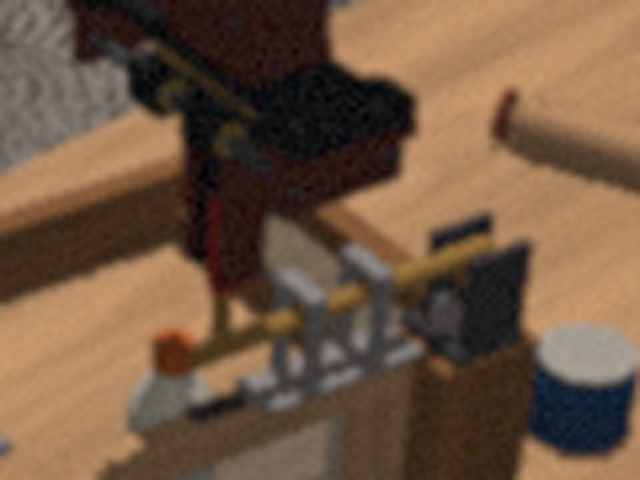

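The bolt is up about 16 mm in the staples (rod at crop 330,300, nose end by the cheeks at 490,240) with about 2 N on the wrist. Drawing it next, gently.

```bash
python3 -m handwheel '-0.003 0 0 0 0 0;-0.003 0 0 0 0 0;-0.003 0 0 0 0 0;0 0 0 0 0 0;0 0 0 0 0 0'
```

```text
time: 6.18
tool_pos: [0.6075, -0.0669, 0.1944]
tcp_rot: [-90.0, 0.0, -100.2]
wrist_force: [0.5, -0.6, -1.5]
width: 0.0154
```

```bash
python3 -m handwheel '-0.005 0 0 0 0 0;-0.005 0 0 0 0 0;-0.005 0 0 0 0 0;0 0 0 0 0 0;0 0 0 0 0 0' && python3 -m handwheel '-0.005 0 0 0 0 0;-0.005 0 0 0 0 0;-0.005 0 0 0 0 0;-0.005 0 0 0 0 0;0 0 0 0 0 0;0 0 0 0 0 0;0 0 0 0 0 0'
```

```text
time: 6.6
tool_pos: [0.6104, -0.0513, 0.1945]
tcp_rot: [-90.0, 0.1, -100.1]
wrist_force: [0.7, 1.6, -1.7]
width: 0.0156
time: 7.18
tool_pos: [0.6139, -0.032, 0.1945]
tcp_rot: [-90.0, 0.1, -100.2]
wrist_force: [2.6, 1.0, -1.8]
width: 0.0154
```

```bash
python3 - <<'E'
from h import *
d=np.load("top_d.npy"); W=cloud("top",d)
print("pin",np.median(W[191:195,197:201].reshape(-1,3),0).round(4))
n=np.array([.984,-.177]); t=np.array([.177,.984]); g=np.array([.606,-.077])
k=(W[...,2]>.1)&(W[...,2]<.115)&(abs((W[...,:2]-g)@n)<.04); P=W[k]; s=(P[:,:2]-g)@t; o=(P[:,:2]-g)@n
for a in np.arange(-.2,.26,.02):
    q=(s>a)&(s<=a+.02); print(round(a,2),q.sum(),(np.percentile(o[q],[5,50,95]).round(4) if q.sum()>3 else ""))
E
```

```text
pin [0.6315 0.1326 0.1611]
-0.2 11 [-0.0073  0.0091  0.0155]
-0.18 49 [-0.0219 -0.001   0.0356]
-0.16 55 [-0.0221 -0.0165  0.019 ]
-0.14 53 [-0.0221 -0.0052  0.0217]
-0.12 49 [-0.0132 -0.0058  0.0156]
-0.1 26 [-0.0129 -0.0072  0.0134]
-0.08 60 [-0.0126 -0.0048  0.0158]
-0.06 23 [-0.0132 -0.0082  0.0136]
-0.04 60 [-0.0124 -0.0047  0.016 ]
-0.02 32 [-0.009  -0.006  -0.0009]
-0.0 52 [-0.0089 -0.0036  0.01  ]
0.02 79 [-0.0084  0.0012  0.0117]
0.04 77 [-0.0082  0.0017  0.0117]
0.06 79 [-0.0084  0.0015  0.0118]
0.08 80 [-0.0085  0.0018  0.0121]
0.1 78 [-0.0081  0.0019  0.0123]
0.12 81 [-0.0078  0.002   0.0129]
0.14 85 [-0.0089  0.0013  0.0125]
0.16 81 [-0.0089  0.0006  0.0126]
0.18 90 [-0.009   0.0016  0.0125]
0.2 34 [-0.0101  0.0053  0.018 ]
0.22 18 [-0.0203 -0.017  -0.0156]
0.24 19 [-0.0202 -0.0173 -0.0157]
```

```bash
python3 -m handwheel '0.0003 0 -0.0058 0 2 0;0.0003 0 -0.0058 0 2 0;0.0003 0 -0.0058 0 2 0;0 0 0 0 0 0;0 0 0 0 0 0' 1 40 && python3 -m handwheel '0.0003 0 -0.0058 0 2 0;0.0003 0 -0.0058 0 2 0;0.0003 0 -0.0058 0 2 0;0.0003 0 -0.0058 0 2 0;0.0003 0 -0.0058 0 2 0;0.0003 0 -0.0058 0 2 0;0 0 0 0 0 0;0 0 0 0 0 0;0 0 0 0 0 0;0 0 0 0 0 0;0 0 0 0 0 0;0 0 0 0 0 0'
python3 - <<'E'
from h import *
b,d=r.snapshot("top"); a,_=r.snapshot("side")
for i in range(3): r.snapshot("side"); o=r.get_obs(); print(o["wrist_force"],o["tool_pos"],o["width"],o["time"])
a=cv2.resize(a[100:240,200:380,::-1],(540,420),interpolation=cv2.INTER_CUBIC); cv2.imwrite("pics/open_s.png",a)
cv2.imwrite("pics/open_t.png",cv2.resize(b[140:260,170:410,::-1],(720,360),interpolation=cv2.INTER_CUBIC))
for t in("glue","offcut","screw_tin"): find(t,"top",d)
E
```

```text
time: 7.6
tool_pos: [0.5968, -0.03, 0.1947]
tcp_rot: [-89.9, 0.0, -106.1]
wrist_force: [3.1, 0.4, -1.6]
width: 0.0152
time: 8.6
tool_pos: [0.5637, -0.0196, 0.1944]
tcp_rot: [-90.0, 0.0, -118.2]
wrist_force: [2.0, 0.7, -2.1]
width: 0.0155
[ 2.90911981  0.16143911 -0.98966467] [ 0.5635378  -0.01949961  0.19438305] 0.015701214560230405 8.75
[ 2.58435238  0.39720698 -2.04154755] [ 0.56351492 -0.01950791  0.19439493] 0.01534697600751589 8.8
[ 2.85521484  0.79400668 -1.64880054] [ 0.56344401 -0.01951898  0.19435494] 0.0151999181930046 8.85
offcut top 0.75 [209. 224.] 506 med [0.572 0.128 0.036] lo [0.54  0.101 0.014] hi [0.605 0.154 0.04 ]
screw_tin top 0.63 [380. 223.] 490 med [ 0.558 -0.316  0.05 ] lo [ 0.534 -0.345  0.015] hi [ 0.583 -0.294  0.055]
```

View pics/open_s.png

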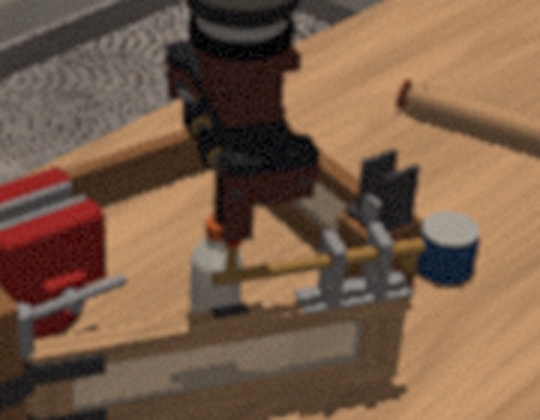

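View pics/open_t.png

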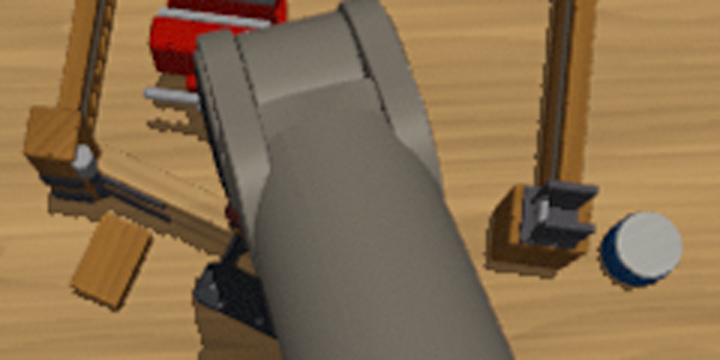

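The gate is about 18° open in both views. The bolt is still in the jaws, and the offcut and tin have not moved. Handing in.

```bash
python3 - <<'E'
from cell import r
print(r.finish_job()); o=r.get_obs(); print(o["time"],o["tool_pos"],o["wrist_force"],o["width"])
E
```

```text
the job is handed in; nothing more can be done
None
the job is handed in; nothing more can be done
```

The gate is standing about 10 cm ajar at its free edge, held by the bolt's red grip, and the job is handed in at about 9 s. No verdict came back.

- **Bolt:** I gripped it by the red grip, lifted it about 16 mm and drew it about 44 mm out of the keeper. The wrist force stayed near 3 N or below, with no sign of the nose catching on the lip.
- **Gate:** I swung it along an arc about the hinge through about 18° (0.31 rad), worked out from the tool position and the hinge position found in the pictures. I did not measure the edge gap directly.
- **Last checks:** The tool was still, with the jaws closed to 15.5 mm on the 16 mm grip at 40 N. The wrist felt about 3 N from the spring.
- **Bench items:** The offcut and tin were found within about 1 mm of where they started. The network did not find the glue bottle in the last top picture because the arm hid it. In the side view it stands upright where expected, but I did not measure its position again.

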